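# Find the rocking carrier plate on the surface plate

### The arm

A 6-joint arm with a two-finger parallel gripper is mounted at the origin on the work surface. World frame = base frame: x ahead of the robot, y to its left, z up, the work surface at z = 0. Lengths are in m, angles in rad, forces in N, time in s.
With the tool pointing down it reaches from about 0.3 to 1 m from the base axis. Payload 5.1 kg.
Tool frame: the origin (TCP) lies between the finger pads; the fingertips stand 19 mm ahead of it and the grasp point (between the pads) is the TCP; z points along the fingers, y is the direction in which the jaws open and shut (so a half turn about z gives the same grasp; the last joint's range is limited). The gripper opens to 95 mm and grips with 3 to 60 N. Pads are 20 mm wide; open, the fingers measure 119 mm over their backs; the gripper's body (75 mm by 180 mm) begins 59 mm behind the grasp point.
Start: joints at [-1.324, 0.124, 1.65, -0, 1.367, -0.083], TCP at [0.21, -0.615, 0.234] pointing down, gripper open.
Joint ranges: [-2.61, 2.61], [-1.02, 2.33], [0.03, 2.71], [-1.35, 4.49], [0.32, 2.68], [-2.91, 2.91]. Speed limits (rad/s): [2.57, 2.57, 3.14, 3.14, 3.14, 3.14].

### API

Orientations are given as a unit quaternion [w, x, y, z].
In Python, from cell import manip gives the robot as it stands.
- The arm moves only by the tool arm_command, never from a script. Its arguments are lists of equal length, an entry for each row: "translation": the shift along the world's x, y, z in mm, a list of three; "rotation": the turn, a rotation vector about the world's x, y, z in degrees, a list of three. A call has 1 to 20 rows; each row is the pose to reach, as a shift and turn from the pose measured when the call began; what a row does not reach only later rows make up. A row lasts 1/10 s, in which the tool goes at most 50 mm and 8.59 degrees, less where a joint would pass 70% of its speed; a pose out of reach is approached as far as the arm can. A call with a gripper value outside its range is refused whole. "grip" is the finger opening in mm, from 0 to 95.1, set as the call begins (left out, the last holds). The fingers move at their own pace and stop on an object; the grip force is fixed at half the most. Time passes only in rows, so rows that repeat a pose let the fingers close. It gives the time, the measured TCP pose, the force and the opening at its end, in the units of the state.
- manip.sense(): the state, without advancing time (a new reading comes with each control period).
- manip.snapshot(name): name is "scene" or "top" or "wrist"; returns the picture (480x640x3 uint8, blue, green, red); there is no depth.
- manip.calibration(name): a dict with "vertical_fov" (degrees; the focal length in pixels is half the picture's height over the tangent of half this angle, whatever the lens; pixels are square), "cx", "cy" (the principal point, pixels), "camera_from_world" (4x4, takes a point from world to camera coordinates); the wrist camera has in their place "T_tool_cam" (4x4, takes a point from camera to tool coordinates, whose origin is the TCP and whose axes are the flange's). Camera axes: x right, y up, looking along -z (the intrinsics and any distortion apply to the point x, -y, -z); pixel columns grow to the right and rows downward; lengths in m; the calibration is good to about 2 mm. A picture is of the moment at which its call begins: read the wrist's pose just before it. calibration takes no time and is no camera call.
- manip.hand_in(): hands the job in, once; it reports no verdict.
The state is a dict: "t": time; "qpos": joint angles; "qd": joint speeds; "tau": joint torques, N m; "tool_pos": TCP position; "orientation": TCP orientation; "wrist_force": force on the tool from outside, world axes, zero at the start; "wrist_torque": the same for the moment, N m; "finger_gap": opening from 0.0 (shut) to 1.0 (fully open).
Only numpy, scipy, OpenCV 4.12 (cv2) and the standard library are available. Lean on these libraries where they do the work, as an engineer would, in place of code of your own. Each camera call takes 0.05 s, during which the arm holds its last target. There are 200 camera calls.

### The job

One of the two steel carrier plates on the granite surface plate is warped. Push down gently over their feet, one corner at a time (never press a carrier onto the granite with more than about 30 N), until you find the carrier that rocks, and keep its low corner pressed down, tipped, for about a second. Then carry that carrier (the blue fin is its grip) to the red tray and set it down flat inside, not dropping it; leave the sound carrier where it lies and everything else on the bench undisturbed.

Things in the scene. Friction and masses are not known exactly. Their poses are not given: they have to be found in the camera images.
- carrier_a: One of two steel carriers that look alike: 80 x 80 mm plate, 6 mm thick, on four round feet (12 mm across, 8 mm high), so its top face is 14 mm above its support; 0.25 to 0.45 kg. Origin: centre, at sole level; z up. Feet at x = +-33, y = +-33 mm, each marked by a dark dot on top. Blue upright fin at the centre: 36 mm along x, 12 mm thick along y, its top 54 mm above the origin.
- carrier_b: Same shape and axes as carrier_a. Both carriers stand still on the granite at the start, turned any way.
- surface_plate: Dark granite plate, fixed: 250 (x) x 400 (y) x 40 mm. Origin: centre of its underside; flat top 40 mm above the origin. Either carrier on it may be the warped one: one of its feet is 3 mm short; it rests level on the other three, but pushed over that foot with over 1 N it tips 0.06 rad (corner sinks 2.5 to 3 mm, stops firmly) and tips back when let go. Sound feet do not give.
- reject_tray: The red tray for rejects, fixed: a square open box 112 x 112 mm outside, 104 x 104 mm inside (walls 4 mm), 16 mm tall, floor 4 mm thick. Origin: centre of its underside; x and y along its sides. A carrier fits flat only with its sides nearly parallel to the tray's (any of the four quarter turns).
- tube_rack: Bystander, not to be disturbed: a green tube rack, 100 x 200 mm, with purple-capped tubes, 95 mm tall. Origin: centre of its underside.
- reagent_bottle: Bystander, not to be disturbed: a white bottle with a yellow cap, 44 mm across, 95 mm tall. Origin: centre of its underside.
- sample_jar: Bystander, not to be disturbed: an amber glass jar with a black cap, 36 mm across, 50 mm tall. Origin: centre of its underside.
- beaker: Bystander, not to be disturbed: a clear plastic beaker, 60 mm across, 70 mm tall. Origin: centre of its underside.
- gauge_block: Bystander, not to be disturbed: a brass block, 90 x 30 x 30 mm. Origin: centre of its underside.
Not all that is in view belongs to the job. Leave any brown or orange look-alike of the carrier_b alone. What is shaped like the carrier_a but green or orange is not meant.

How it is judged:
By the outcome, as a careful person would: the job done as asked, in the order asked, and still so for the second after the job is handed in, with the robot touching nothing.
It also fails if it takes over 72 s, if anything falls off the work surface, if the arm or the gripper's body presses on something with over 40 N, if the wrist force passes 120 N, or if a joint passes its speed limit or range.

## Working session

There is one attempt and no reset: what is moved stays moved. The work goes in short steps, Python scripts to look and compute and a tool call to move; the robot and the scene stay as the last step left them, time stands still between calls to the robot, and variables do not carry over. Pictures are saved under pics/ and viewed, about 8 in all and at most 12, crops included, and the job is handed in when it is done.

Besides the shell and the picture viewer there is one more tool, called after ">>>" as name(argument=value, ...) on one line, values as JSON. arm_command: Moves the arm, as the interface text tells. Its arguments: {"type":"object","properties":{"translation":{"type":"array"},"rotation":{"type":"array"},"grip":{"type":"number"}},"required":["translation","rotation"]}

```bash
mkdir -p pics; ls; python3 - <<'E'
from cell import manip
import cv2, numpy as np
s=manip.sense(); print(s)
for n in("scene","top","wrist"):
    c=manip.calibration(n); print(n,c)
a=manip.snapshot("top");b=manip.snapshot("scene")
cv2.imwrite("pics/top.png",a);cv2.imwrite("pics/scene.png",b)
E
```

```text
pics
{'t': 0.0, 'qpos': array([-1.32359585e+00,  1.24485655e-01,  1.65162630e+00,  1.92474698e-05,
        1.36747549e+00, -8.25958542e-02]), 'qd': array([-0.00090557,  0.00076083, -0.00063973,  0.00217908,  0.00036809,
        0.00118127]), 'tau': array([ 2.29710444e-03, -4.17607212e+01, -3.59923303e+01,  7.76431407e-02,
        4.91420995e-02, -1.66269920e-04]), 'tool_pos': array([ 0.21034068, -0.61441466,  0.23242778]), 'orientation': array([-9.94789884e-04,  9.86434907e-01,  1.64149870e-01, -7.26033064e-05]), 'wrist_force': array([-0.52832712, -0.31496469,  0.68735994]), 'wrist_torque': array([-0.00191546, -0.00193452, -0.01267622]), 'finger_gap': 0.9977301784902031}
scene {'vertical_fov': 50.76905709678423, 'cx': 316.97751375626655, 'cy': 249.71461025950828, 'camera_from_world': array([[ 0.56939081,  0.8218566 , -0.01859664, -0.30998141],
       [-0.54981158,  0.39753793,  0.73462291,  0.20903589],
       [ 0.61114756, -0.40806288,  0.67822072, -1.44461826],
       [ 0.        ,  0.        ,  0.        ,  1.        ]])}
top {'vertical_fov': 46.00631167460949, 'cx': 315.4891192200525, 'cy': 237.52010476736746, 'camera_from_world': array([[-0.01738391, -0.99978879,  0.01096257,  0.03856955],
       [ 0.99679826, -0.016474  ,  0.07824215, -0.49256911],
       [-0.07804503,  0.01228763,  0.99687411, -1.39665292],
       [ 0.        ,  0.        ,  0.        ,  1.        ]])}
wrist {'vertical_fov': 60.65161631440349, 'cx': 326.7472292779841, 'cy': 239.11350872475776, 'T_tool_cam': array([[ 3.17722774e-04,  9.64329767e-01,  2.64703607e-01,
         7.52851719e-02],
       [ 9.99999894e-01, -2.17968774e-04, -4.06224018e-04,
        -2.52620308e-04],
       [-3.34036792e-04,  2.64703708e-01, -9.64329734e-01,
        -1.52163195e-01],
       [ 0.00000000e+00,  0.00000000e+00,  0.00000000e+00,
         1.00000000e+00]])}
```

View pics/top.png

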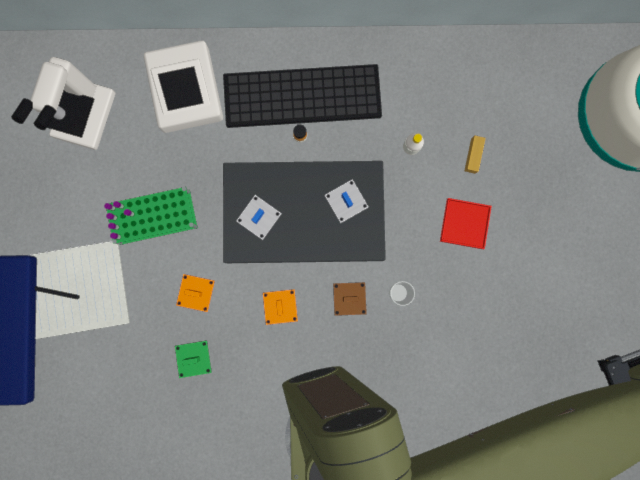

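View pics/scene.png

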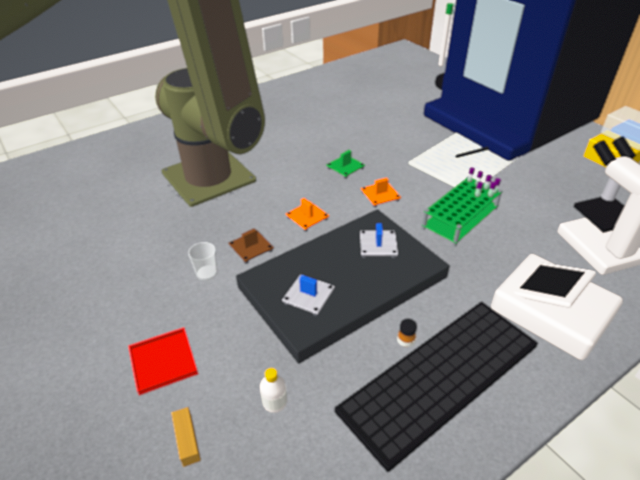

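Top view: the steel carriers with blue fins are at (259,217) and (347,201). Look-alikes to avoid are orange at (196,293) and (280,307), brown at (349,298) and green at (193,359). The red tray is at (466,223), and the beaker at (402,293) is the nearest bystander to the route. I choose the two grey ones on the granite.

```bash
cat > h.py <<'E'
from cell import manip
import cv2, numpy as np
from scipy.spatial.transform import Rotation as R
def cam(name,s=None):
    c=manip.calibration(name); f=240/np.tan(np.radians(c["vertical_fov"]/2))
    if name=="wrist":
        T=np.eye(4); q=s["orientation"]; T[:3,:3]=R.from_quat(q[[1,2,3,0]]).as_matrix(); T[:3,3]=s["tool_pos"]
        M=T@c["T_tool_cam"]
    else: M=np.linalg.inv(c["camera_from_world"])
    return f,c["cx"],c["cy"],M
def ray(C,uv,z):
    f,cx,cy,M=C; uv=np.atleast_2d(uv).astype(float)
    d=np.c_[(uv[:,0]-cx)/f,-(uv[:,1]-cy)/f,-np.ones(len(uv))]@M[:3,:3].T; o=M[:3,3]
    return (o+d*((z-o[2])/d[:,2])[:,None])[:,:2]
def proj(C,P):
    f,cx,cy,M=C; p=(np.atleast_2d(P)-M[:3,3])@M[:3,:3]
    return np.c_[cx+f*p[:,0]/-p[:,2],cy-f*p[:,1]/-p[:,2]]
def blobs(mask,amin):
    n,l,st,ce=cv2.connectedComponentsWithStats(mask.astype(np.uint8))
    return [(ce[i],(l==i).astype(np.uint8)) for i in range(1,n) if st[i,4]>=amin]
def rect(m):
    c=max(cv2.findContours(m,cv2.RETR_EXTERNAL,cv2.CHAIN_APPROX_NONE)[0],key=cv2.contourArea)
    return cv2.minAreaRect(c),cv2.boxPoints(cv2.minAreaRect(c))
def masks(im):
    h=cv2.cvtColor(im,cv2.COLOR_BGR2HSV); H,S,V=cv2.split(h)
    return dict(blue=(H>100)&(H<125)&(S>150)&(V>100), red=((H<5)|(H>175))&(S>180)&(V>100),
      steel=(S<45)&(V>165))
E
python3 - <<'E'
from h import *
im=cv2.imread("pics/top.png"); C=cam("top"); m=masks(im)
for k,z,a in(("steel",.054,300),("red",.016,300),("blue",.094,20)):
    for c,b in blobs(m[k],a):
        if k=="steel" and not(220<c[0]<390 and 160<c[1]<265): continue
        r,p=rect(b); w=ray(C,p,z); print(k,c.round(1),w.mean(0).round(4),w.round(3).tolist(),"sides",np.linalg.norm(w-np.roll(w,1,0),axis=1).round(3))
for n,p,z in(("beaker",(402,293),.03),("bottle",(414,143),.09),("jar",(300,132),.05),("brown",(349,298),.01),("rackcorner",(196,222),.05),("gauge",(475,154),.03)): print(n,ray(C,p,z).round(3))
print(ray(C,[(223,162),(383,162),(385,261),(223,263)],.04).round(3))
E
```

```text
steel [346. 201.] [ 0.5802 -0.046 ] [[0.596, 0.007], [0.634, -0.062], [0.565, -0.099], [0.527, -0.03]] sides [0.078 0.079 0.079 0.078]
steel [258.6 217.2] [0.5435 0.1694] [[0.535, 0.224], [0.598, 0.178], [0.552, 0.115], [0.489, 0.161]] sides [0.078 0.078 0.078 0.078]
red [465.5 223.2] [ 0.5234 -0.3487] [[0.479, -0.283], [0.588, -0.305], [0.568, -0.415], [0.459, -0.392]] sides [0.111 0.111 0.111 0.111]
blue [346.7 199.1] [ 0.5778 -0.0449] [[0.59, -0.031], [0.596, -0.042], [0.566, -0.059], [0.56, -0.048]] sides [0.034 0.012 0.035 0.012]
blue [257.4 215.6] [0.5416 0.1681] [[0.532, 0.183], [0.559, 0.164], [0.551, 0.153], [0.524, 0.172]] sides [0.014 0.033 0.014 0.033]
beaker [[ 0.351 -0.181]]
bottle [[ 0.713 -0.211]]
jar [[0.754 0.065]]
brown [[ 0.341 -0.051]]
rackcorner [[0.534 0.323]]
gauge [[ 0.697 -0.376]]
[[ 0.684  0.257]
 [ 0.678 -0.141]
 [ 0.431 -0.14 ]
 [ 0.433  0.259]]
```

>>> arm_command(translation=[[50,77,0],[100,154,0],[150,231,0],[200,308,0],[250,385,0],[300,462,0],[340,524,0],[369,569,-20],[369,569,-30],[369,569,-30],[369,569,-30],[369,569,-30],[369,569,-30],[369,569,-30],[369,569,-30],[369,569,-30],[369,569,-30],[369,569,-30]], rotation=[[0,0,2],[0,0,4],[0,0,6],[0,0,8],[0,0,9.5],[0,0,9.5],[0,0,9.5],[0,0,9.5],[0,0,9.5],[0,0,9.5],[0,0,9.5],[0,0,9.5],[0,0,9.5],[0,0,9.5],[0,0,9.5],[0,0,9.5],[0,0,9.5],[0,0,9.5]], grip=0)

```text
t: 1.9
tool_pos: [0.5789, -0.0467, 0.2027]
orientation: [-0.001, 0.97, 0.244, -0.0]
wrist_force: [-0.3, 0.4, 0.3]
finger_gap: 0.004
```

```bash
cat > w.py <<'E'
from h import *
import sys
s=manip.sense(); im=manip.snapshot("wrist"); cv2.imwrite(sys.argv[1],im); C=cam("wrist",s)
Rm=C[3]; q=s["orientation"]; A=R.from_quat(q[[1,2,3,0]]).as_matrix()
print("t",s["t"],"tcp",s["tool_pos"].round(4),"yaw",np.degrees(np.arctan2(A[1,0],A[0,0])).round(2),"F",s["wrist_force"].round(2),"gap",round(s["finger_gap"],3)); print(A.round(4).tolist())
m=masks(im)
for k,z,a in(("blue",.094,150),("steel",.054,1500),("red",.016,1500)):
    for c,b in blobs(m[k],a):
        r,p=rect(b); w=ray(C,p,z); e=w-np.roll(w,1,0); L=np.linalg.norm(e,axis=1); i=L.argmax()
        print(k,c.round(1),"ctr",w.mean(0).round(4),"sides",L.round(4),"ang",np.degrees(np.arctan2(e[i,1],e[i,0])).round(1))
E
python3 w.py pics/w1.png
```

```text
t 1.9 tcp [ 0.5789 -0.0467  0.2027] yaw 28.29 F [-0.29  0.38  0.28] gap 0.004
[[0.8805, 0.474, -0.0006], [0.474, -0.8805, 0.0015], [0.0001, -0.0016, -1.0]]
blue [ 22.  127.7] ctr [0.5557 0.1505] sides [0.0231 0.0328 0.0229 0.0336] ang 118.3
blue [324.4 235.9] ctr [ 0.5832 -0.0425] sides [0.0415 0.011  0.0415 0.0114] ang 27.9
steel [508.2 147.2] ctr [ 0.6422 -0.0971] sides [0.2476 0.2758 0.2517 0.3428] ang 118.3
steel [ 47.2 130.7] ctr [0.5443 0.1698] sides [0.0838 0.0785 0.0806 0.0844] ang 145.8
steel [325.  223.3] ctr [ 0.5797 -0.044 ] sides [0.085  0.0799 0.0794 0.0799] ang 118.3
steel [ 69.9 307.6] ctr [0.4201 0.09  ] sides [0.1573 0.0452 0.1523 0.0478] ang 89.1
steel [128.1 398.4] ctr [0.3645 0.0395] sides [0.0402 0.1251 0.0397 0.1289] ang 118.4
steel [476.4 397.8] ctr [ 0.5105 -0.2354] sides [0.0588 0.0437 0.0569 0.0439] ang 118.4
red [555.9 401.6] ctr [ 0.5236 -0.3217] sides [0.1248 0.0494 0.1208 0.0499] ang 118.4
```

View pics/w1.png

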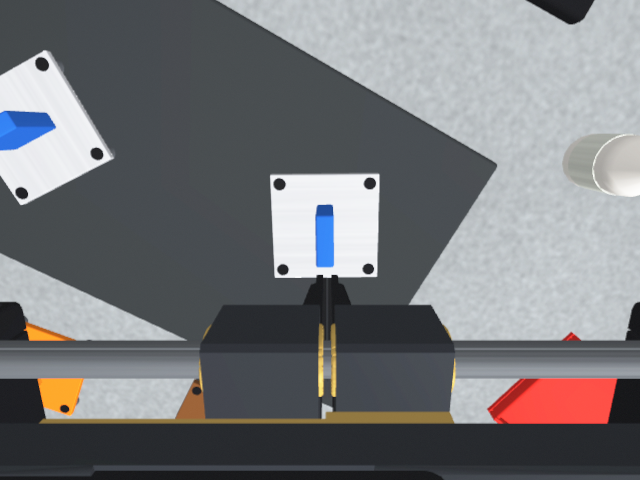

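The wrist view confirms a steel plate with a blue fin and four dots at about (279,184), (370,183), (368,268) and (283,269). The other carrier is at (47,130), partly in view.

```bash
cat > dots.py <<'E'
from h import *
import sys
def dots(im,C,z,c0,rad=.06):
    g=cv2.cvtColor(im,cv2.COLOR_BGR2GRAY); out=[]
    for c,b in blobs(g<80,30):
        if b.sum()<600:
            w=ray(C,c,z)[0]
            if np.linalg.norm(w-c0)<rad: out.append(w)
    return np.array(out)
if __name__=="__main__":
    s=manip.sense(); im=cv2.imread(sys.argv[1]); C=cam("wrist",s)
    d=dots(im,C,float(sys.argv[2]),np.array([float(sys.argv[3]),float(sys.argv[4])]))
    print(d.round(4).tolist()); c=d.mean(0); print("ctr",c.round(4),len(d)); 
    for p in d:
        v=p-c; print(((p-s["tool_pos"][:2])*1000).round(1),np.linalg.norm(v).round(4),np.degrees(np.arctan2(v[1],v[0])).round(1))
E
python3 dots.py pics/w1.png .054 .58 -.045; python3 dots.py pics/w1.png .054 .543 .169 
```

```text
[[0.5929, 0.0009], [0.625, -0.0573], [0.5917, -0.0377], [0.5349, -0.0311], [0.5669, -0.0892]]
ctr [ 0.5823 -0.0429] 5
[13.9 47.6] 0.045 76.4
[ 46.  -10.6] 0.0451 -18.6
[12.8  8.9] 0.0108 28.6
[-44.   15.6] 0.0488 166.0
[-12.  -42.6] 0.0488 -108.4
[[0.5894, 0.1798], [0.5503, 0.1264], [0.4968, 0.1654]]
ctr [0.5455 0.1572] 3
[ 10.5 226.4] 0.0494 27.2
[-28.7 173. ] 0.0312 -81.2
[-82.2 212.1] 0.0494 170.4
```

>>> arm_command(translation=[[-12,-43,-40],[-12,-43,-80],[-12,-43,-110],[-12,-43,-122],[-12,-43,-125],[-12,-43,-126],[-12,-43,-127],[-12,-43,-127.5],[-12,-43,-128],[-12,-43,-128]], rotation=[[0,0,0],[0,0,0],[0,0,0],[0,0,0],[0,0,0],[0,0,0],[0,0,0],[0,0,0],[0,0,0],[0,0,0]])

```text
t: 2.95
tool_pos: [0.5673, -0.0896, 0.0754]
orientation: [-0.001, 0.97, 0.245, 0.0]
wrist_force: [0.4, -0.2, -0.7]
finger_gap: 0.009
```

>>> arm_command(translation=[[0,0,-0.5],[0,0,-1],[0,0,-1.5],[0,0,-2],[0,0,-2]], rotation=[[0,0,0],[0,0,0],[0,0,0],[0,0,0],[0,0,0]])

```text
t: 3.45
tool_pos: [0.5673, -0.0896, 0.0733]
orientation: [-0.001, 0.97, 0.244, 0.0]
wrist_force: [-0.2, -0.5, 0.2]
finger_gap: 0.001
```

>>> arm_command(translation=[[0,0,-0.5],[0,0,-1],[0,0,-1]], rotation=[[0,0,0],[0,0,0],[0,0,0]])

```text
t: 3.75
tool_pos: [0.5674, -0.0896, 0.0732]
orientation: [-0.001, 0.97, 0.245, 0.0]
wrist_force: [-3.1, 1.0, 4.9]
finger_gap: 0.008
```

>>> arm_command(translation=[[0,0,-0.7],[0,0,-1.4],[0,0,-1.4]], rotation=[[0,0,0],[0,0,0],[0,0,0]])

```text
t: 4.05
tool_pos: [0.5674, -0.0896, 0.0732]
orientation: [-0.001, 0.97, 0.245, -0.0]
wrist_force: [-4.4, 0.3, 9.6]
finger_gap: 0.006
```

>>> arm_command(translation=[[0,0,6],[29,16,6],[58,32,6],[58,32,6],[58,32,2],[58,32,1],[58,32,0],[58,32,-0.7],[58,32,-1.4],[58,32,-1.4]], rotation=[[0,0,0],[0,0,0],[0,0,0],[0,0,0],[0,0,0],[0,0,0],[0,0,0],[0,0,0],[0,0,0],[0,0,0]])

```text
t: 5.05
tool_pos: [0.6245, -0.0578, 0.0732]
orientation: [-0.001, 0.97, 0.244, -0.001]
wrist_force: [-4.4, 1.8, 8.4]
finger_gap: 0.004
```

P2 is firm. Next is P3.

>>> arm_command(translation=[[0,0,6],[-16,29,6],[-32,58,6],[-32,58,6],[-32,58,2],[-32,58,1],[-32,58,0],[-32,58,-0.7],[-32,58,-1.4],[-32,58,-1.4]], rotation=[[0,0,0],[0,0,0],[0,0,0],[0,0,0],[0,0,0],[0,0,0],[0,0,0],[0,0,0],[0,0,0],[0,0,0]])

```text
t: 6.05
tool_pos: [0.5928, -0.0006, 0.0732]
orientation: [-0.001, 0.97, 0.244, -0.001]
wrist_force: [-4.2, -0.7, 8.2]
finger_gap: 0.009
```

>>> arm_command(translation=[[0,0,6],[-29,-16,6],[-58,-32,6],[-58,-32,6],[-58,-32,2],[-58,-32,1],[-58,-32,0],[-58,-32,-0.7],[-58,-32,-1.4],[-58,-32,-1.4]], rotation=[[0,0,0],[0,0,0],[0,0,0],[0,0,0],[0,0,0],[0,0,0],[0,0,0],[0,0,0],[0,0,0],[0,0,0]])

```text
t: 7.05
tool_pos: [0.535, -0.0324, 0.0717]
orientation: [-0.001, 0.97, 0.244, -0.001]
wrist_force: [0.4, 0.0, 0.6]
finger_gap: 0.006
```

P4 gives. I'll press it down to the stop and hold.

>>> arm_command(translation=[[0,0,-0.5],[0,0,-1],[0,0,-1.5],[0,0,-2],[0,0,-2.5],[0,0,-2.7],[0,0,-2.7],[0,0,-2.7]], rotation=[[0,0,0],[0,0,0],[0,0,0],[0,0,0],[0,0,0],[0,0,0],[0,0,0],[0,0,0]])

```text
t: 7.85
tool_pos: [0.5352, -0.0323, 0.0708]
orientation: [-0.001, 0.97, 0.244, -0.001]
wrist_force: [-4.7, 1.7, 11.0]
finger_gap: 0.004
```

>>> arm_command(translation=[[0,0,-2],[0,0,-2],[0,0,-2],[0,0,-2],[0,0,-2],[0,0,-2],[0,0,-2],[0,0,-2],[0,0,-2],[0,0,-2],[0,0,-2],[0,0,-2],[0,0,-2],[0,0,-2]], rotation=[[0,0,0],[0,0,0],[0,0,0],[0,0,0],[0,0,0],[0,0,0],[0,0,0],[0,0,0],[0,0,0],[0,0,0],[0,0,0],[0,0,0],[0,0,0],[0,0,0]])

```text
t: 9.25
tool_pos: [0.5353, -0.0323, 0.0707]
orientation: [-0.001, 0.97, 0.244, -0.002]
wrist_force: [-6.1, 1.0, 12.2]
finger_gap: 0.004
```

>>> arm_command(translation=[[0,0,1],[0,0,3],[0,0,10],[20,-6,50],[44,-12,90],[44,-12,130],[44,-12,130],[44,-12,130],[44,-12,130]], rotation=[[0,0,0],[0,0,0],[0,0,0],[0,0,0],[0,0,0],[0,0,0],[0,0,0],[0,0,0],[0,0,0]], grip=50)

```text
t: 10.15
tool_pos: [0.5782, -0.0442, 0.1991]
orientation: [-0.002, 0.97, 0.244, -0.003]
wrist_force: [0.8, 0.1, -0.2]
finger_gap: 0.522
```

```bash
python3 w.py pics/w2.png | head -5; python3 dots.py pics/w2.png .054 .58 -.045
```

```text
t 10.15 tcp [ 0.5782 -0.0442  0.1991] yaw 28.26 F [ 0.75  0.06 -0.23] gap 0.522
[[0.8808, 0.4735, -0.0065], [0.4735, -0.8808, 0.0023], [-0.0046, -0.0052, -1.0]]
blue [ 22.6 128. ] ctr [0.5558 0.1508] sides [0.0228 0.0331 0.0226 0.0339] ang 118.3
blue [333.9 237.4] ctr [ 0.5847 -0.0453] sides [0.042  0.011  0.042  0.0115] ang 29.7
steel [510.9 137.4] ctr [ 0.6414 -0.0952] sides [0.2449 0.2676 0.2481 0.3337] ang 118.4
[[0.6262, -0.0592], [0.593, -0.002], [0.5926, -0.0409], [0.569, -0.0924], [0.5358, -0.0351]]
ctr [ 0.5833 -0.0459] 5
[ 48.2 -15.1] 0.0449 -17.2
[15.  42.2] 0.045 77.6
[14.6  3.3] 0.0105 28.6
[ -9.  -48.2] 0.0486 -107.1
[-42.2   9. ] 0.0487 167.2
```

View pics/w2.png

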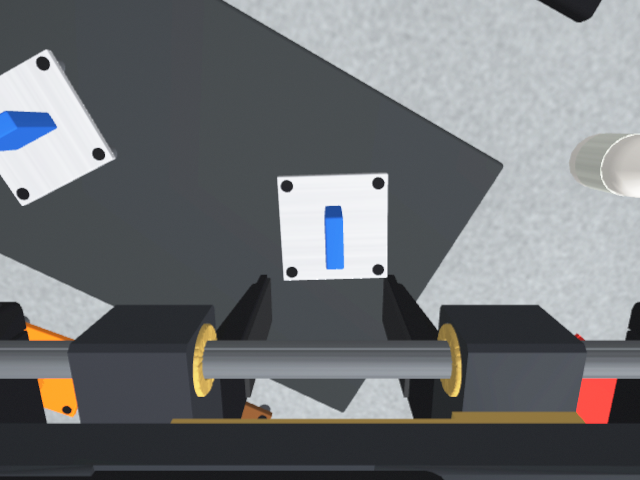

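Carrier yaw is 30.1°, with its centre +3/-3 mm from the TCP. I'll descend onto the fin, then close.

>>> arm_command(translation=[[3,-3,-40],[3,-3,-80],[3,-3,-105],[3,-3,-115],[3,-3,-119],[3,-3,-119],[3,-3,-119]], rotation=[[-0.1,-0.4,1.8],[-0.1,-0.4,1.8],[-0.1,-0.4,1.8],[-0.1,-0.4,1.8],[-0.1,-0.4,1.8],[-0.1,-0.4,1.8],[-0.1,-0.4,1.8]])

```text
t: 10.9
tool_pos: [0.5822, -0.0473, 0.0813]
orientation: [0.0, 0.966, 0.259, 0.001]
wrist_force: [-0.6, -0.9, 0.5]
finger_gap: 0.528
```

>>> arm_command(translation=[[0,0,0],[0,0,0],[0,0,0],[0,0,0],[0,0,0],[0,0,0]], rotation=[[0,0,0],[0,0,0],[0,0,0],[0,0,0],[0,0,0],[0,0,0]], grip=5)

```text
t: 11.5
tool_pos: [0.5821, -0.0472, 0.0813]
orientation: [0.0, 0.966, 0.259, 0.001]
wrist_force: [-0.6, 0.9, 0.5]
finger_gap: 0.123
```

>>> arm_command(translation=[[0,0,5],[0,0,20],[0,0,50],[0,0,90],[-8,-40,100],[-16,-80,100],[-24,-120,100],[-32,-160,100],[-40,-200,100],[-48,-240,100],[-54,-275,100],[-59,-301,100],[-59,-301,100],[-59,-301,100],[-59,-301,100]], rotation=[[0,0,0],[0,0,0],[0,0,0],[0,0,0],[0,0,-6],[0,0,-12],[0,0,-18],[0,0,-24],[0,0,-30],[0,0,-36],[0,0,-41.4],[0,0,-41.4],[0,0,-41.4],[0,0,-41.4],[0,0,-41.4]])

```text
t: 13.0
tool_pos: [0.5232, -0.3473, 0.1814]
orientation: [0.0, 0.995, -0.098, 0.001]
wrist_force: [0.8, 0.8, -2.3]
finger_gap: 0.129
```

```bash
python3 w.py pics/w3.png
```

```text
t 13.0 tcp [ 0.5232 -0.3473  0.1814] yaw -11.28 F [ 0.76  0.81 -2.25] gap 0.129
[[0.9807, -0.1957, 0.0016], [-0.1957, -0.9807, -0.0005], [0.0017, 0.0002, -1.0]]
blue [327.9 312.7] ctr [ 0.4927 -0.3412] sides [0.0201 0.0546 0.019  0.0546] ang 169.3
steel [327.5 254.1] ctr [ 0.507  -0.3443] sides [0.0685 0.1229 0.0685 0.1307] ang 79.1
red [328.5 179.4] ctr [ 0.5575 -0.355 ] sides [0.0432 0.11   0.0432 0.114 ] ang 78.7
```

View pics/w3.png

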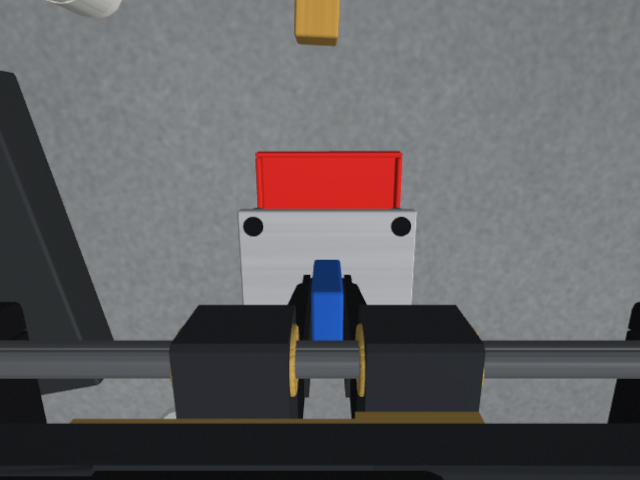

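>>> arm_command(translation=[[0.5,-1,-40],[0.5,-1,-80],[0.5,-1,-105],[0.5,-1,-120],[0.5,-1,-128],[0.5,-1,-131],[0.5,-1,-133],[0.5,-1,-134],[0.5,-1,-134.5],[0.5,-1,-134.5]], rotation=[[0,0,0],[0,0,0],[0,0,0],[0,0,0],[0,0,0],[0,0,0],[0,0,0],[0,0,0],[0,0,0],[0,0,0]])

```text
t: 14.05
tool_pos: [0.5242, -0.3485, 0.0477]
orientation: [0.001, 0.995, -0.098, 0.001]
wrist_force: [-0.0, -0.1, -4.2]
finger_gap: 0.123
```

>>> arm_command(translation=[[0,0,-0.7],[0,0,-1.4],[0,0,-2],[0,0,-2.5],[0,0,-2.5]], rotation=[[0,0,0],[0,0,0],[0,0,0],[0,0,0],[0,0,0]])

```text
t: 14.55
tool_pos: [0.5242, -0.3485, 0.0453]
orientation: [0.001, 0.995, -0.098, 0.001]
wrist_force: [-0.1, 1.0, -1.9]
finger_gap: 0.125
```

>>> arm_command(translation=[[0,0,-0.4],[0,0,-0.8],[0,0,-0.8]], rotation=[[0,0,0],[0,0,0],[0,0,0]])

```text
t: 14.85
tool_pos: [0.5242, -0.3485, 0.0453]
orientation: [0.001, 0.995, -0.098, 0.001]
wrist_force: [-3.8, 1.7, 4.7]
finger_gap: 0.123
```

Seated on the tray floor. I'll open, let it settle and retreat.

>>> arm_command(translation=[[0,0,0],[0,0,0],[0,0,0],[0,0,0],[0,0,0]], rotation=[[0,0,0],[0,0,0],[0,0,0],[0,0,0],[0,0,0]], grip=45)

```text
t: 15.35
tool_pos: [0.5243, -0.3486, 0.0452]
orientation: [0.001, 0.995, -0.098, 0.001]
wrist_force: [0.2, -0.2, 0.0]
finger_gap: 0.455
```

>>> arm_command(translation=[[0,0,10],[0,0,40],[0,0,90],[0,0,140],[-50,-50,160],[-100,-100,160],[-150,-140,160],[-200,-180,160],[-250,-220,160],[-250,-220,160],[-250,-220,160]], rotation=[[0,0,0],[0,0,0],[0,0,0],[0,0,0],[0,0,0],[0,0,0],[0,0,0],[0,0,0],[0,0,0],[0,0,0],[0,0,0]])

```text
t: 16.45
tool_pos: [0.2717, -0.5703, 0.2063]
orientation: [0.001, 0.995, -0.099, 0.001]
wrist_force: [0.2, 0.4, -0.2]
finger_gap: 0.477
```

```bash
python3 - <<'E'
from h import *
im=manip.snapshot("top");b=manip.snapshot("scene")
o=np.hstack([cv2.resize(im[110:320,90:520],None,fx=1,fy=1),b[215:425,100:460]])
cv2.imwrite("pics/f.png",o[:, :790]); C=cam("top"); m=masks(im)
for k,z,a in(("red",.016,200),("blue",.094,20),("steel",.054,300)):
    for c,q in blobs(m[k],a):
        if c[0]<220 or c[1]<160 or c[1]>290: continue
        zz=z if c[0]<400 or k=="red" else z-.036
        r,p=rect(q); w=ray(C,p,zz); print(k,c.round(1),w.mean(0).round(4),w.round(3).tolist())
E
```

```text
red [464.6 223.5] [ 0.5235 -0.3485] [[0.479, -0.283], [0.588, -0.305], [0.568, -0.415], [0.459, -0.392]]
blue [257.4 215.6] [0.5416 0.1681] [[0.532, 0.183], [0.559, 0.164], [0.551, 0.153], [0.524, 0.172]]
blue [468.7 221.9] [ 0.5222 -0.3447] [[0.506, -0.333], [0.542, -0.34], [0.539, -0.357], [0.503, -0.35]]
steel [258.6 217.2] [0.5435 0.1694] [[0.535, 0.224], [0.598, 0.178], [0.552, 0.115], [0.489, 0.161]]
steel [465.5 223.3] [ 0.5235 -0.3495] [[0.492, -0.303], [0.569, -0.319], [0.555, -0.396], [0.478, -0.38]]
```

View pics/f.png

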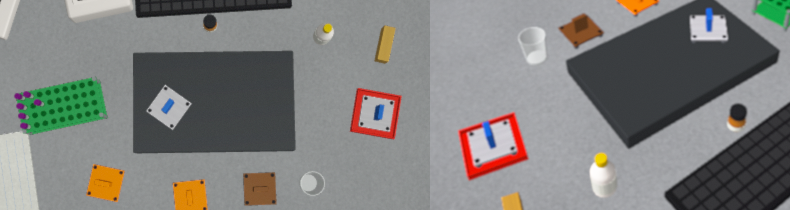

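The pictures show the carrier centred and flat in the red tray. The other carrier is at (258.6,217.2), the same pixel as before, and the bystanders are in place. Handing in.

```bash
python3 -c "
from cell import manip; print(manip.hand_in())"
```

```text
the job is handed in; nothing more can be done
None
```

The warped carrier is flat in the red tray, and I handed the job in at about 16.5 s.

- **Finding it:** I pressed all four corners of the carrier nearer the tray. Three were firm at 8–10 N. The fourth sank about 2.5 mm to a firm stop, and I held it there at 11–12 N for about 1.5 s. The other carrier was never touched.
- **Moving it:** I gripped the carrier by its fin, carried it over and lowered it onto the tray floor until it was seated (about 5 N, no drop). Then I released it and backed off.
- **Last checks:** In the top view the carrier is within about 1 mm of the tray centre and parallel to the tray sides. The other carrier measures exactly where it was. The bystanders look undisturbed by eye, but I did not measure them.
- **Small disagreement:** The carrier measured about 2–3 mm off its first position after the press test. I corrected for this before gripping.

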